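# Scrub out the olive crock and hang the brush to dry

## Task

Scrub out the white crock with the long brush: push the bristles right down to the floor of the crock and draw them up, rubbing along its left-hand wall all the way until the top of the bristles is level with the rim, then go down to the floor again and do the same up the right-hand wall (left and right as the robot sees them). Then hang the brush by its collar on the blue drip stand and let go. Do not shove or tip the crock, and leave the groceries beyond it alone.

Things in the scene. Friction and masses are not known exactly. Their poses are not given: they have to be found in the camera images.
- brush: Long brush, 230 mm, 120 g, hanging upright by its collar on the steel stand at the start. Origin: centre of the bristles' lower end; z up to the handle. Heights above the origin: stiff green bristle head (rigid, 52 mm diameter) 0 to 60 mm; steel shaft, 8 mm; white collar disc, 34 mm diameter, 140 to 148 mm; white round handle, 22 mm thick, 165 to 222 mm (grip from above at about 195).
- brush_collar (a point): Centre of the underside of the brush's collar, 140 mm above the bristles' lower end. Axes as the brush's.
- store_stand: Bare steel stand on a flat dark base 130 x 90 x 8 mm; the brush hangs on it at the start. Origin at table level under the middle of its slot. A 14 mm post, 70 mm from there along +x, carries two level prongs 8 mm thick, 16 mm apart, tops 165 mm up: a slot along x, open at its -x end (towards the robot). Fixed.
- drip_stand: Blue stand with a blue drip tray 130 x 110 mm, 14 mm high, at its foot; empty at the start. Origin at table level under the middle of its slot. A 14 mm post, 70 mm from there along +x, carries two level prongs 8 mm thick, 16 mm apart, tops 165 mm up: a slot along x, open at its -x end (towards the robot). Fixed.
- drip_slot (a point): Middle of the blue stand's slot at the height of the prongs' tops: the collar's underside centre belongs here. Its x runs along the slot to the post; the slot opens to -x. The prongs turn up at their free ends, 36 mm in front of this point, to 9 mm above it; the slot is closed 25 mm behind it.
- store_slot (a point): The same point on the bare steel stand. Its x runs along the slot to the post; the slot opens to -x. The prongs turn up at their free ends, 36 mm in front of this point, to 9 mm above it; the slot is closed 25 mm behind it.
- crock: Open round white stoneware crock with a brown band round its foot, loose on the table, about 1.3 kg, 120 mm outside diameter, 115 mm high, wall 10 mm (inside diameter 100 mm), floor 12 mm thick. Origin at the centre of its underside; axes parallel to the world's: +y is the left-hand wall and -y the right-hand wall as the robot sees them.
- crock_floor (a point): Centre of the crock's inner floor, 12 mm above the table. The bristles' top is level with the rim when their lower end is 43 mm above this floor.
- crock_rim (a point): Centre of the crock's mouth, at the height of the rim, 115 mm above the table.
- gold_tin: Bystander: round yellow tin with a silvery top, 90 mm diameter, 42 mm high, loose. Origin at the centre of its underside.
- red_tub: Bystander: round tub with a red lid, 84 mm diameter, 50 mm high, loose. Origin at the centre of its underside.
- cheese_pack: Bystander: yellow cheese block in its pack, 55 x 85 x 35 mm, loose. Origin at the centre of its underside.
Not all that is in view belongs to the job. Leave any pink look-alike of the brush alone. Of the things that look like the drip_stand, the smaller one is meant.

How it is judged (in metres and radians):
On the way, in this order (a step that is already met when the one before it is completed fails the run):
1. the bristles' lower end is down at the crock's floor (within 14 mm) (horizontal distance between brush and crock_floor below 0.05 m and z of brush in the frame of crock_floor between -0.005 and 0.014 m), for 0.05 s.
2. rising, the brush touches the crock's left (+y) wall at half height (end 16 to 34 mm above the floor) (horizontal distance between brush and crock_floor below 0.05 m and z of brush in the frame of crock_floor between 0.016 and 0.034 m and y of brush in the frame of crock_floor above 0.012 m and contact force between brush and crock above 0.3 N), for 0.02 s.
3. still touching the left wall, the bristles' lower end is 36 to 100 mm above the floor (horizontal distance between brush and crock_floor below 0.05 m and z of brush in the frame of crock_floor between 0.036 and 0.1 m and y of brush in the frame of crock_floor above 0.012 m and contact force between brush and crock above 0.3 N), for 0.02 s.
4. the bristles' lower end is down at the floor again (within 14 mm) (all of step 1), for 0.05 s.
5. rising, the brush touches the right (-y) wall at half height (end 16 to 34 mm above the floor) (horizontal distance between brush and crock_floor below 0.05 m and z of brush in the frame of crock_floor between 0.016 and 0.034 m and y of brush in the frame of crock_floor below -0.012 m and contact force between brush and crock above 0.3 N), for 0.02 s.
6. still touching the right wall, the bristles' lower end is 36 to 100 mm above the floor (horizontal distance between brush and crock_floor below 0.05 m and z of brush in the frame of crock_floor between 0.036 and 0.1 m and y of brush in the frame of crock_floor below -0.012 m and contact force between brush and crock above 0.3 N), for 0.02 s.
At the end, for the whole second after the job is handed in: The brush hangs still, upright within 8 degrees, by its collar on the blue prongs: collar underside within 6 mm in height, 10 mm of the slot's centre line, and from its middle 24 mm to the post or 26 mm to the opening; fingers off it. Crock upright (6 degrees), moved under 40 mm (z of brush_collar in the frame of drip_slot between -0.006 and 0.006 m and y of brush_collar in the frame of drip_slot between -0.01 and 0.01 m and x of brush_collar in the frame of drip_slot between -0.026 and 0.024 m and angle between brush's own z axis and vertical below 0.15 rad and linear speed of brush below 0.03 m/s and contact force between brush and drip_stand above 0.2 N and contact force between brush and the fingers below 0.05 N and angle between crock's own z axis and vertical below 0.1 rad and distance of crock from where it was at the start of the episode below 0.04 m and linear speed of crock below 0.02 m/s); the robot touches nothing.
It fails at once if the crock is shoved more than 40 mm or tipped more than about 15 degrees (distance of crock from where it was at the start of the episode above 0.04 m or angle between crock's own z axis and vertical above 0.26 rad).
It fails at once if the yellow tin is pushed more than 25 mm (distance of gold_tin from where it was at the start of the episode above 0.025 m).
It fails at once if the red-lidded tub is pushed more than 25 mm (distance of red_tub from where it was at the start of the episode above 0.025 m).
It fails at once if the cheese pack is pushed more than 25 mm (distance of cheese_pack from where it was at the start of the episode above 0.025 m).
It also fails if it takes over 61 s, if anything falls off the work surface, if the arm or the gripper's body presses on something with over 40 N, if the wrist force passes 120 N, or if a joint passes its speed limit or range.

## Robot

A 6-joint arm with a two-finger parallel gripper is mounted at the origin on the work surface. World frame = base frame: x ahead of the robot, y to its left, z up, the work surface at z = 0. Lengths are in mm, angles in rad, forces in N, time in s.
With the tool pointing down it reaches from about 350 to 775 mm from the base axis. Payload 7.3 kg.
Tool frame: the origin (TCP) lies midway between the tips of the shut fingers; the grasp point (between the pads) lies 19 mm behind it; z points along the fingers, y is the line along which they close (so a half turn about z gives the same grasp; the last joint's range is limited). The gripper opens to 92 mm and grips with 3 to 60 N. Pads are 19 mm wide; open, the fingers measure 130 mm over their backs; the gripper's body (75 mm by 190 mm) begins 47 mm behind the grasp point.
Start: joints at [-1.452, 0.342, 1.524, -0, 1.275, -0.146], TCP at [137.423, -506.715, 226.741] pointing down, gripper open.
Joint ranges: [-2.53, 2.53], [-0.77, 2.02], [0.04, 2.7], [-1, 4.14], [0.28, 2.66], [-3.11, 3.11]. Speed limits (rad/s): [2.57, 2.57, 3.14, 3.14, 3.14, 3.14].

## Interface

Orientations are given as [roll, pitch, yaw] about the fixed x, y, z axes, in that order (R = Rz(yaw) Ry(pitch) Rx(roll)).
In Python, from plant import bot gives the robot as it stands.
- The arm moves only by the tool servo_tool, never from a script. Its argument "deltas" is a list of rows, each a list of 2 entries, a list of its own where there are three numbers: the shift along the tool's x, y, z in m, then the turn, a rotation vector about the tool's x, y, z in degrees. A call has 1 to 20 rows; each row shifts and turns the commanded pose from where the row before left it, along the tool's axes as they then stand; what a row does not reach is not made up. A row lasts 1/8 s, in which the tool goes at most 62.5 mm and 10.7 degrees, less where a joint would pass 70% of its speed; a pose out of reach is approached as far as the arm can. A call with a gripper value outside its range is refused whole. "fingers" is the opening, from 0 (shut) to 1 (fully open), set as the call begins (left out, the last holds). The fingers move at their own pace and stop on an object; the grip force is fixed at half the most. Time passes only in rows, so rows that do not move let the fingers close. It gives the time, the measured TCP pose, the force, the opening and the grip force at its end, in the units of the state.
- bot.get_obs(): the state, without advancing time (a new reading comes with each control period).
- bot.capture(name): name is "side" or "top"; returns the picture (480x640x3 uint8, red, green, blue); there is no depth.
- bot.camera_model(name): a dict with "mtx" (3x3 intrinsics, pixels), "xyz" and "rotation" of the camera in the world. Camera axes: x right, y down, z forward; pixel columns grow to the right and rows downward; lengths in mm; the calibration is good to about 2 mm. A picture is of the moment at which its call begins. camera_model takes no time and is no camera call.
- bot.close_job(): hands the job in; it is judged then, once.
The state is a dict: "time": time; "joint_positions": joint angles; "dq": joint speeds; "tau": joint torques, N m; "tool_pos": TCP position; "tcp_rot": TCP orientation; "contact_force": force on the tool from outside, world axes, zero at the start; "moment": the same for the moment, N m; "grip_width": finger opening in mm; "finger_force": force on a finger pad.
Only numpy, scipy, OpenCV 4.12 (cv2) and the standard library are available. Lean on these libraries where they do the work, as an engineer would, in place of code of your own. Each camera call takes 0.05 s, during which the arm holds its last target. There are 200 camera calls.

## Working session

There is one attempt and no reset: what is moved stays moved. The work goes in short steps, Python scripts to look and compute and a tool call to move; the robot and the scene stay as the last step left them, time stands still between calls to the robot, and variables do not carry over. Pictures are saved under pics/ and viewed, at most 10 in all, crops included, and the job is handed in when it is done.

Besides the shell and the picture viewer there is one more tool, called after "Request:" as name(argument=value, ...) on one line, values as JSON. servo_tool: Moves the arm, as the interface text tells. Its arguments: {"type":"object","properties":{"deltas":{"type":"array"},"fingers":{"type":"number"}},"required":["deltas"]}

```bash
mkdir -p pics; python3 - <<'E'
from plant import bot
import cv2
for n in("side","top"):
    im=bot.capture(n); cv2.imwrite(f"pics/{n}0.png",im[:,:,::-1])
    m=bot.camera_model(n); print(n,m)
o=bot.get_obs(); print(o)
E
```

```text
side {'mtx': array([[583.88737367,   0.        , 319.44353811],
       [  0.        , 583.88737367, 232.79197014],
       [  0.        ,   0.        ,   1.        ]]), 'xyz': array([ 329.10121245,  749.58677481, 1048.14051888]), 'rotation': array([-2.37035973, -0.0092817 , -2.81076598])}
top {'mtx': array([[490.49289078,   0.        , 315.45663391],
       [  0.        , 490.49289078, 242.63181164],
       [  0.        ,   0.        ,   1.        ]]), 'xyz': array([ 483.21882528, -122.52046337, 1251.68257254]), 'rotation': array([-3.02805571, -0.01440639, -1.55612584])}
{'time': 0.1, 'joint_positions': array([-1.45198666e+00,  3.42631342e-01,  1.52488921e+00,  2.91863355e-06,
        1.27538274e+00, -1.45967318e-01]), 'dq': array([ 0.00024046, -0.00155817, -0.00439427,  0.00099652, -0.00064898,
       -0.00025193]), 'tau': array([ 4.04111879e-04, -4.32005095e+01, -2.44693315e+01,  7.19221216e-02,
        5.26156963e-02, -4.45840988e-05]), 'tool_pos': array([ 137.38720133, -506.34958634,  226.13698633]), 'tcp_rot': array([-3.14029636e+00, -1.93392387e-04,  2.64776006e-01]), 'contact_force': array([-0.33193963,  1.23633697,  0.29197522]), 'moment': array([-0.01512495,  0.03371699,  0.01271763]), 'finger_force': 0.0, 'grip_width': 91.65751572319151}
```

View pics/side0.png

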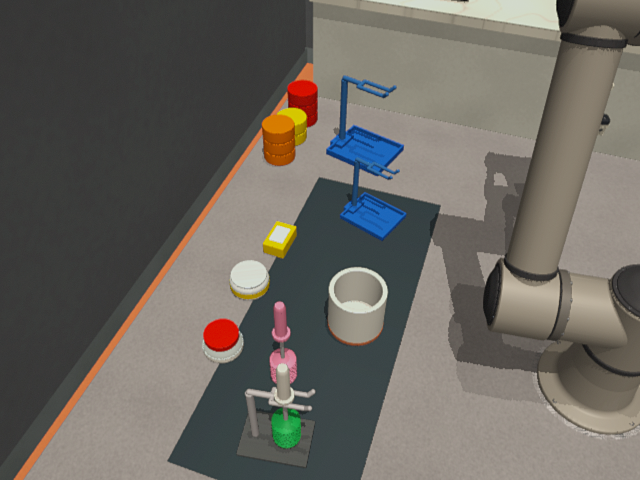

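View pics/top0.png

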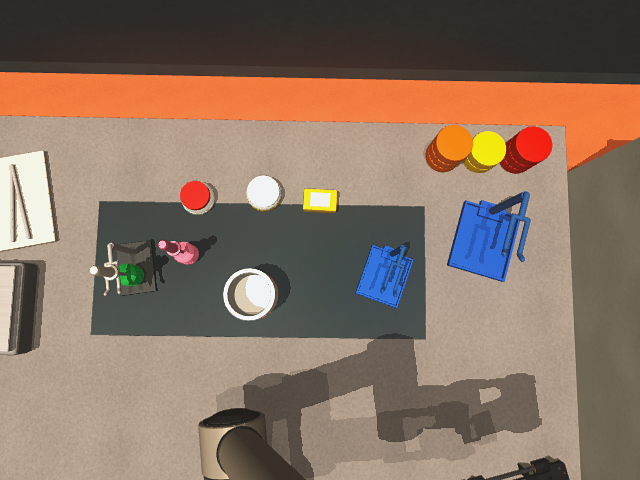

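```bash
cat > h.py <<'E'
import numpy as np,cv2
from scipy.spatial.transform import Rotation as R
from plant import bot
M={n:bot.camera_model(n) for n in("side","top")}
def ray(n,uv):
    m=M[n]; d=np.linalg.solve(m["mtx"],np.array([uv[0],uv[1],1.]))
    return m["xyz"],R.from_euler("xyz",m["rotation"]).apply(d)
def plane(n,uv,z):
    c,d=ray(n,uv); return c+d*(z-c[2])/d[2]
def tri(a,b):
    c1,d1=ray("side",a);c2,d2=ray("top",b)
    s=np.linalg.lstsq(np.c_[d1,-d2],c2-c1,rcond=None)[0]
    p,q=c1+s[0]*d1,c2+s[1]*d2
    return (p+q)/2,np.linalg.norm(p-q)
def proj(n,p):
    m=M[n]; q=m["mtx"]@R.from_euler("xyz",m["rotation"]).inv().apply(np.array(p,float)-m["xyz"])
    return q[:2]/q[2]
E
python3 - <<'E'
from h import *
s=cv2.imread("pics/side0.png");t=cv2.imread("pics/top0.png")
def c(im,x,y,w=100,h=75,k=4): return cv2.resize(im[y:y+h,x:x+w],None,fx=k,fy=k,interpolation=cv2.INTER_CUBIC)
cv2.imwrite("pics/m1.png",np.vstack([np.hstack([c(s,230,358,),c(t,80,230)]),np.hstack([c(s,325,155,100,75),c(t,340,235)])]))
for n,im in(("side",s),("top",t)):
    hsv=cv2.cvtColor(im,cv2.COLOR_BGR2HSV)
    for nm,lo,hi in(("blue",(100,120,60),(125,255,255)),("green",(50,120,60),(80,255,255)),("white",(0,0,140),(40,60,255)),("pink",(165,60,100),(178,200,255))):
        k,l,st,ce=cv2.connectedComponentsWithStats(cv2.inRange(hsv,lo,hi))
        for i in range(1,k):
            if 60<st[i,4]<8000: print(n,nm,st[i],ce[i].round(1))
E
```

```text
side blue [ 327   76   80  165 4909] [366.5 169.4]
side green [271 408  30  41 959] [286.  428.1]
side white [ 310    0  251   41 3473] [467.6  15.7]
side white [623  45  17   9 110] [631.9  49.1]
side white [ 602   69   38   68 1695] [623.4 103.5]
side white [ 558  151   82  128 7683] [605.  218.4]
side white [494 172  14  14 138] [499.6 179.2]
side white [477 252  27  32 372] [487.3 262.5]
side white [ 498  265   62   60 2244] [529.3 298.4]
side white [ 329  267   58   76 2581] [356.9 306.1]
side white [ 568  274   55   59 2146] [592.4 304.3]
side white [245 363  70  47 956] [281.7 391. ]
side pink [271 301  20  42 543] [280.2 323.1]
side pink [269 348  28  36 581] [283.3 362.9]
top blue [ 447  192   83   90 4432] [487.2 238.9]
top blue [ 356  245   58   63 2420] [384.8 274.7]
top green [119 264  25  22 444] [130.8 274.5]
top white [460 125  68  17 318] [499.6 130.4]
top white [511 203  10  11  72] [515.5 208.4]
top white [104 243  14  24 123] [109.6 256.4]
top white [103 274  17  22 126] [111.5 283.3]
top white [234 275  35  40 504] [245.4 298.8]
top white [479 387  22  17 261] [488.9 394.1]
top pink [158 240  41  25 597] [180.6 251.3]
```

View pics/m1.png

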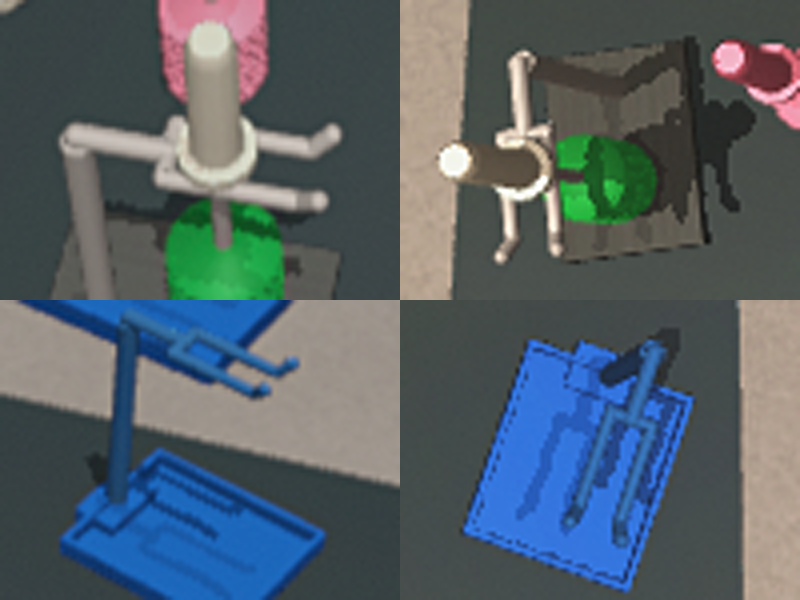

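```bash
cat > a.py <<'E'
from h import *
def go(nm,pts):
    P={}
    for k,(a,b,z) in pts.items():
        p,e=tri(a,b); P[k]=p; print(nm,k,"tri",p.round(1),"gap",round(e,1),"side@z",plane("side",a,z)[:2].round(1),"top@z",plane("top",b,z)[:2].round(1))
    return P
for nm,pts in (("store",dict(post=((248.75,391),(110.5,245),165),near=((312,407.5),(105,294.3),172),far=((313.3,390.5),(119.5,292.5),172),htop=((282.3,366.5),(93.75,270.5),247),collar=((284.3,396),(112,272.5),173))),
   ("drip",dict(post=((357.5,160),(403,247.5),165),near=((390.5,177.5),(383,290.5),172),far=((398,171.25),(395.5,294.5),172)))):
    P=go(nm,pts); mid=(P["near"]+P["far"])/2; v=(P["post"]-mid)[:2]; L=np.hypot(*v); u=v/L
    print(nm,"len",L,"yaw",np.degrees(np.arctan2(u[1],u[0])),"slot a",mid[:2]+u*36,"slot b",P["post"][:2]-u*70,"tipgap",np.linalg.norm((P["near"]-P["far"])[:2]))
# tray corners top
t=cv2.imread("pics/top0.png");s=cv2.imread("pics/side0.png")
def mask(im,lo,hi,roi):
    m=cv2.inRange(cv2.cvtColor(im,cv2.COLOR_BGR2HSV),lo,hi);z=np.zeros_like(m);x,y,w,h=roi;z[y:y+h,x:x+w]=m[y:y+h,x:x+w];return z
for nm,roi in(("small",(350,235,70,80)),("large",(440,190,100,100))):
    m=mask(t,(100,120,60),(125,255,255),roi); m=cv2.morphologyEx(m,cv2.MORPH_OPEN,np.ones((9,9)))
    b=cv2.boxPoints(cv2.minAreaRect(cv2.findNonZero(m)))
    q=np.array([plane("top",x,14)[:2] for x in b]); d=np.diff(np.vstack([q,q[:1]]),axis=0)
    print(nm,q.mean(0),np.hypot(*d.T).round(),np.degrees(np.arctan2(d[:,1],d[:,0])).round(1))
# crock
for n,im,roi in(("top",t,(215,260,70,65)),("side",s,(322,262,70,80))):
    g=cv2.inRange(cv2.cvtColor(im,cv2.COLOR_BGR2HSV),(0,0,85),(60,70,255)); z=np.zeros_like(g);x,y,w,h=roi;z[y:y+h,x:x+w]=g[y:y+h,x:x+w]
    c=max(cv2.findContours(z,cv2.RETR_EXTERNAL,cv2.CHAIN_APPROX_NONE)[0],key=cv2.contourArea)
    print(n,cv2.boundingRect(c),cv2.minEnclosingCircle(c),cv2.fitEllipse(c))
    if n=="top": e=cv2.fitEllipse(c)[0]; print("crock top",plane(n,e,115))
    else:
        pts=c[:,0]; up=pts[pts[:,1]<292]; e=cv2.fitEllipse(up); print("crock side",e,plane(n,e[0],115))
# green bristles centre
for n,uv in(("side",(286,428.1)),):print("green",plane(n,uv,55))
print("crock proj")
E
python3 a.py
```

```text
store post tri [594.4 319.6 159.4] gap 1.7 side@z [591.9 322.3] top@z [594.7 317.6]
store near tri [483.5 319.4 172.2] gap 4.9 side@z [481.2 319. ] top@z [485.9 320. ]
store far tri [489.9 289.1 171.1] gap 0.9 side@z [489.3 289.6] top@z [490.3 288.9]
store htop tri [532.9 311.  256.3] gap 0.4 side@z [535.1 305.8] top@z [533.5 315.1]
store collar tri [533.4 310.8 164. ] gap 1.1 side@z [530.7 315.2] top@z [533.5 307.4]
store len 108.78085919770196 yaw 8.119535151943825 slot a [522.34933233 309.36764369] slot b [525.10231497 309.76040884] tipgap 30.932281845352847
drip post tri [ 597.7 -333.7  158.6] gap 5.2 side@z [ 593.2 -326.2] top@z [ 599.6 -332. ]
drip near tri [ 502.7 -286.9  167.4] gap 1.2 side@z [ 501.2 -281.7] top@z [ 503.2 -286.1]
drip far tri [ 493.  -314.8  167.2] gap 4.0 side@z [ 490.2 -309.4] top@z [ 494.9 -313.6]
drip len 105.1551810890067 yaw -18.204862269855585 slot a [ 532.03426189 -312.09000144] slot b [ 531.23172993 -311.82606689] tipgap 29.50471858246393
small [ 549.82907753 -315.38956951] [146. 113. 146. 112.] [ -18.2 -107.7  161.2   72.5]
large [ 642.62593817 -570.53733736] [189. 153. 189. 151.] [ -16.1 -104.6  163.2   75.6]
top (227, 272, 42, 44) ((248.5, 293.71429443359375), 22.40011215209961) ((248.04844665527344, 293.83697509765625), (41.24610900878906, 42.94351577758789), 61.10342788696289)
crock top [491.98214216  16.34960988 115.        ]
side (328, 267, 60, 75) ((356.1996765136719, 304.2987365722656), 37.98732376098633) ((356.6299133300781, 303.59893798828125), (60.757774353027344, 77.8621597290039), 4.051861763000488)
crock side ((357.5921630859375, 289.9832458496094), (46.341094970703125, 59.1301383972168), 95.44281005859375) [489.53716753  16.58436258 115.        ]
green [532.10563716 314.34534646  55.        ]
crock proj
```

```bash
python3 - <<'E'
from h import *
t=cv2.imread("pics/top0.png");s=cv2.imread("pics/side0.png")
print(t[294,216:286].max(1)); print(t[262:328,250].max(1))
for n,im,roi in(("top",t,(215,258,70,70)),("side",s,(322,262,70,90))):
    x,y,w,h=roi; g=im[y:y+h,x:x+w].max(2)
    for th in(75,90,110):
        m=(g>th).astype(np.uint8); c=max(cv2.findContours(m,cv2.RETR_EXTERNAL,cv2.CHAIN_APPROX_NONE)[0],key=cv2.contourArea)
        H=cv2.convexHull(c)[:,0]+[x,y]; print(n,th,cv2.boundingRect(H.astype(np.int32)),cv2.fitEllipse(H.astype(np.float32)))
for z in(0,115):
  for p in((491,16.5,z),(491,11,z)): print(p,proj("top",p),proj("side",p))
print("pink",tri((279.5,304),(162.5,245)))
E
```

```text
[ 84  83  85  84  83  81  84 230 251 249 255 131  87  92  95  96  95  93
 172 227 221 221 220 220 220 221 220 221 220 220 252 248 246 245 245 245
 245 245 245 245 245 245 245 245 246 245 245 245 245 245 245 245 245 246
 246 243 246 248 255  78  92  95  75  54  56  54  55  53  54  56]
[ 82  80  82  83  81  72 217 248 248 254 176 118 107 232 250 247 246 245
 245 245 245 245 245 245 245 245 245 245 245 245 245 245 245 245 245 246
 246 248 251 226 220 221 222 222 222 222 223 222 223 227 173 170  98  79
 250 249 248 255 121  83  86  88  88  88  88  88]Traceback (most recent call last):
  File "<stdin>", line 8, in <module>
cv2.error: OpenCV(4.12.0) /io/opencv/modules/imgproc/src/shapedescr.cpp:361: error: (-201:Incorrect size of input array) There should be at least 5 points to fit the ellipse in function 'fitEllipseNoDirect'
```

```bash
python3 - <<'E'
from h import *
print("pink",tri((279.5,304),(162.5,245)), plane("side",(283.3,370),30), "crock",plane("top",(248.6,293.6),115))
o=bot.get_obs();print(o["tool_pos"],o["tcp_rot"])
E
```

```text
pink (array([589.45570412, 183.04272279, 231.28873028]), np.float64(0.3395418859244643)) [586.10956043 192.32471406  30.        ] crock [492.5430433   15.09943788 115.        ]
[ 137.38720133 -506.34958634  226.13698633] [-3.14029636e+00 -1.93392387e-04  2.64776006e-01]
```

Request:
servo_tool(deltas=[[[0, 0, -0.05], [0, 0, 7.6]], [[0, 0, -0.05], [0, 0, 7.6]], [[0.0325, -0.0395, 0], [0, 0, 0]], [[0.0325, -0.0395, 0], [0, 0, 0]], [[0.0325, -0.0395, 0], [0, 0, 0]], [[0.0325, -0.0395, 0], [0, 0, 0]], [[0.0325, -0.0395, 0], [0, 0, 0]], [[0.0325, -0.0395, 0], [0, 0, 0]], [[0.0325, -0.0395, 0], [0, 0, 0]], [[0.0325, -0.0395, 0], [0, 0, 0]], [[0.0325, -0.0395, 0], [0, 0, 0]], [[0.01, -0.046, 0], [0, 0, 0]], [[0.01, -0.046, 0], [0, 0, 0]], [[0.01, -0.046, 0], [0, 0, 0]], [[0.01, -0.046, 0], [0, 0, 0]], [[0.01, -0.046, 0], [0, 0, 0]], [[0.01, -0.046, 0], [0, 0, 0]], [[0.01, -0.046, 0], [0, 0, 0]], [[0.01, -0.046, 0], [0, 0, 0]], [[0.01, -0.046, 0], [0, 0, 0]]], fingers=1)

```text
time: 2.6
tool_pos: [520.3, 264.1, 326.3]
tcp_rot: [3.141, 0.001, -0.0]
contact_force: [1.1, -1.8, 0.3]
grip_width: 92.0
finger_force: 0.0
```

Request:
servo_tool(deltas=[[[0.013, -0.046, 0], [0, 0, 0]], [[0, 0, 0.03], [0, 0, 0]], [[0, 0, 0.03], [0, 0, 0]], [[0, 0, 0.03], [0, 0, 0]], [[0, 0, 0.025], [0, 0, 0]], [[0, 0, 0.01], [0, 0, 0]], [[0, 0, 0], [0, 0, 0]], [[0, 0, 0], [0, 0, 0]]])

```text
time: 3.6
tool_pos: [533.9, 308.8, 202.9]
tcp_rot: [-3.141, -0.002, -0.001]
contact_force: [0.4, -0.6, 0.6]
grip_width: 91.5
finger_force: 0.0
```

```bash
python3 - <<'E'
from h import *
s=bot.capture("side")[:,:,::-1];t=bot.capture("top")[:,:,::-1]
cv2.imwrite("pics/m2.png",np.hstack([cv2.resize(s[320:470,220:350],None,fx=3,fy=3),cv2.resize(t[200:350,60:190],None,fx=3,fy=3)]))
o=bot.get_obs();print(o["tool_pos"])
E
```

```text
[533.82250569 308.78569011 202.87393365]
```

View pics/m2.png

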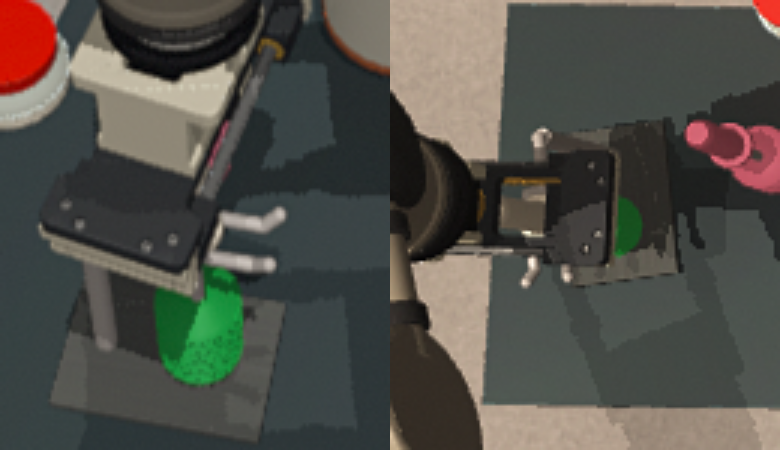

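The picture shows the fingers straddling the handle above the prongs (bristles below at side crop (200,340)), clear of the pink brush. Closing now.

Request:
servo_tool(deltas=[[[0, -0.002, 0.002], [0, 0, 0]], [[0, 0, 0], [0, 0, 0]], [[0, 0, 0], [0, 0, 0]], [[0, 0, 0], [0, 0, 0]], [[0, 0, 0], [0, 0, 0]], [[0, 0, 0], [0, 0, 0]], [[0, 0, 0], [0, 0, 0]], [[0, 0, 0], [0, 0, 0]]], fingers=0)

```text
time: 4.7
tool_pos: [533.3, 310.7, 199.7]
tcp_rot: [-3.142, -0.0, -0.0]
contact_force: [0.5, 0.9, 1.2]
grip_width: 21.6
finger_force: 30.0
```

Request:
servo_tool(deltas=[[[0, 0, -0.008], [0, 0, 0]], [[0, 0, -0.008], [0, 0, 0]], [[0, 0, 0], [0, 0, 0]], [[-0.015, 0.002, 0], [0, 0, 0]], [[-0.015, 0.002, 0], [0, 0, 0]], [[-0.015, 0.002, 0], [0, 0, 0]], [[-0.015, 0.002, 0], [0, 0, 0]], [[-0.015, 0.002, 0], [0, 0, 0]], [[-0.02, 0.003, 0], [0, 0, 0]], [[0, 0, 0], [0, 0, 0]]])

```text
time: 5.95
tool_pos: [437.4, 297.6, 215.9]
tcp_rot: [3.141, 0.0, 0.0]
contact_force: [-0.1, -0.8, -0.6]
grip_width: 21.1
finger_force: 30.0
```

Request:
servo_tool(deltas=[[[0, 0, -0.04], [0, 0, 0]], [[0, 0, -0.04], [0, 0, 0]], [[0, 0, -0.04], [0, 0, 0]], [[0.009, 0.04, 0], [0, 0, 0]], [[0.009, 0.047, 0], [0, 0, 0]], [[0.009, 0.047, 0], [0, 0, 0]], [[0.009, 0.047, 0], [0, 0, 0]], [[0.009, 0.047, 0], [0, 0, 0]], [[0.009, 0.04, 0], [0, 0, 0]], [[0, 0.0145, 0], [0, 0, 0]], [[0, 0, 0], [0, 0, 0]], [[0, 0, 0], [0, 0, 0]]])

```text
time: 7.45
tool_pos: [492.1, 16.2, 335.8]
tcp_rot: [-3.141, -0.0, 0.001]
contact_force: [0.0, 0.0, -0.6]
grip_width: 21.6
finger_force: 30.0
```

```bash
python3 - <<'E'
from h import *
s=bot.capture("side")[:,:,::-1];t=bot.capture("top")[:,:,::-1]
cv2.imwrite("pics/m3.png",np.hstack([cv2.resize(s[210:360,300:430],None,fx=3,fy=3),cv2.resize(t[220:370,190:320],None,fx=3,fy=3)]))
o=bot.get_obs();p=o["tool_pos"];print(p)
for n,im in(("side",s),("top",t)):
    m=cv2.inRange(cv2.cvtColor(np.ascontiguousarray(im),cv2.COLOR_BGR2HSV),(50,120,40),(80,255,255))
    k,l,st,ce=cv2.connectedComponentsWithStats(m); i=1+st[1:,4].argmax(); print(n,st[i],ce[i])
b=p[2]-174.7
for n in M: print(n,"bottom",proj(n,(p[0],p[1],b)),"top of bristles",proj(n,(p[0],p[1],b+60)))
E
```

```text
[492.08873872  16.33142357 335.81862104]
side [346 246  28  39 855] [358.86783626 265.49707602]
top [251 286   6  17  48] [253.54166667 294.0625    ]
side bottom [357.69815315 274.96401248] top of bristles [359.46765209 254.67054455]
top bottom [245.50656345 293.58862197] top of bristles [241.84544516 293.29889155]
```

View pics/m3.png

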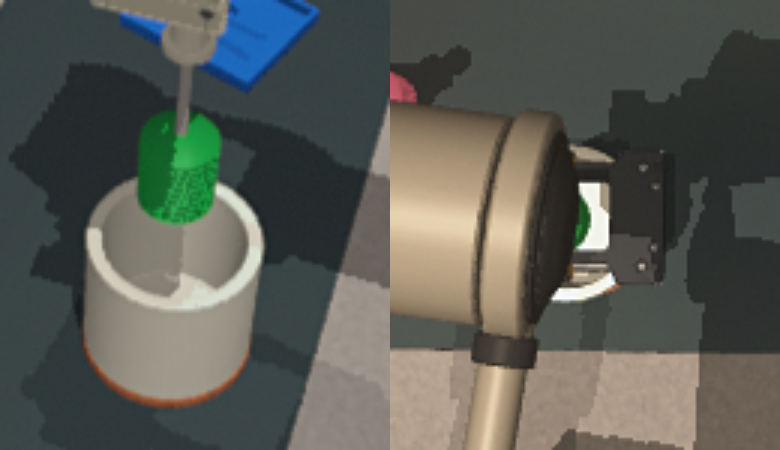

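The side crop shows the brush upright over the crock's mouth, bristles at (358.9,265.5) against a predicted (358.6,264.8); going down.

Request:
servo_tool(deltas=[[[0, 0.001, 0.03], [0, 0, 0]], [[0, 0, 0.03], [0, 0, 0]], [[0, 0, 0.03], [0, 0, 0]], [[0, 0, 0.025], [0, 0, 0]], [[0, 0, 0.015], [0, 0, 0]], [[0, 0, 0.01], [0, 0, 0]], [[0, 0, 0.004], [0, 0, 0]], [[0, 0, 0], [0, 0, 0]], [[0, 0, 0], [0, 0, 0]]])

```text
time: 8.68
tool_pos: [492.5, 14.1, 192.3]
tcp_rot: [3.141, -0.001, -0.0]
contact_force: [0.2, -0.0, -1.7]
grip_width: 21.2
finger_force: 30.0
```

Request:
servo_tool(deltas=[[[0, 0, 0.003], [0, 0, 0]], [[0, 0, 0], [0, 0, 0]], [[0, -0.007, 0], [0, 0, 0]], [[0, -0.007, 0], [0, 0, 0]], [[0, -0.005, 0], [0, 0, 0]], [[0, 0, 0], [0, 0, 0]], [[0, 0, 0], [0, 0, 0]]])

```text
time: 9.55
tool_pos: [492.2, 33.1, 188.7]
tcp_rot: [3.141, -0.0, -0.0]
contact_force: [-0.3, -0.2, -1.3]
grip_width: 21.3
finger_force: 30.0
```

Request:
servo_tool(deltas=[[[0, -0.003, 0], [0, 0, 0]], [[0, 0, 0], [0, 0, 0]], [[0, 0, 0], [0, 0, 0]]])

```text
time: 9.93
tool_pos: [492.2, 36.1, 188.7]
tcp_rot: [3.141, -0.0, -0.0]
contact_force: [-0.0, -0.7, -0.9]
grip_width: 20.8
finger_force: 30.0
```

Request:
servo_tool(deltas=[[[0, -0.003, 0], [0, 0, 0]], [[0, 0, 0], [0, 0, 0]], [[0, 0, 0], [0, 0, 0]]])

```text
time: 10.3
tool_pos: [492.3, 38.1, 188.9]
tcp_rot: [3.139, -0.0, -0.0]
contact_force: [-0.6, -5.7, -0.2]
grip_width: 21.2
finger_force: 30.1
```

Request:
servo_tool(deltas=[[[0, 0, -0.006], [0, 0, 0]], [[0, 0, -0.006], [0, 0, 0]], [[0, 0, -0.006], [0, 0, 0]], [[0, 0, -0.005], [0, 0, 0]]])

```text
time: 10.8
tool_pos: [491.9, 38.3, 211.7]
tcp_rot: [3.14, 0.001, -0.0]
contact_force: [0.6, -4.9, -5.5]
grip_width: 21.4
finger_force: 30.1
```

Request:
servo_tool(deltas=[[[0, 0, -0.006], [0, 0, 0]], [[0, 0, -0.006], [0, 0, 0]], [[0, 0, -0.006], [0, 0, 0]], [[0, 0, -0.003], [0, 0, 0]], [[0, 0, 0], [0, 0, 0]]])

```text
time: 11.42
tool_pos: [492.2, 38.3, 233.1]
tcp_rot: [3.14, -0.0, -0.0]
contact_force: [-0.1, -6.0, -0.7]
grip_width: 21.4
finger_force: 30.1
```

Request:
servo_tool(deltas=[[[0, 0.012, 0], [0, 0, 0]], [[0, 0.012, 0], [0, 0, 0]], [[0, 0, 0.015], [0, 0, 0]], [[0, 0, 0.015], [0, 0, 0]], [[0, 0, 0.01], [0, 0, 0]], [[0, 0, 0.004], [0, 0, 0]], [[0, 0, 0], [0, 0, 0]], [[0, 0, 0], [0, 0, 0]], [[0, 0.007, 0], [0, 0, 0]], [[0, 0.007, 0], [0, 0, 0]], [[0, 0.005, 0], [0, 0, 0]], [[0, 0, 0], [0, 0, 0]], [[0, 0, 0], [0, 0, 0]]])

```text
time: 13.05
tool_pos: [492.2, -3.9, 188.7]
tcp_rot: [-3.142, 0.0, -0.001]
contact_force: [-0.3, 0.2, -1.5]
grip_width: 21.3
finger_force: 30.0
```

Request:
servo_tool(deltas=[[[0, 0.003, 0], [0, 0, 0]], [[0, 0, 0], [0, 0, 0]], [[0, 0, 0], [0, 0, 0]]])

```text
time: 13.42
tool_pos: [492.2, -6.9, 188.7]
tcp_rot: [3.142, -0.0, -0.001]
contact_force: [-0.8, 0.1, -1.0]
grip_width: 21.3
finger_force: 30.0
```

Request:
servo_tool(deltas=[[[0, 0.003, 0], [0, 0, 0]], [[0, 0, 0], [0, 0, 0]], [[0, 0, 0], [0, 0, 0]]])

```text
time: 13.8
tool_pos: [492.2, -9.7, 188.7]
tcp_rot: [-3.141, -0.0, -0.001]
contact_force: [-0.7, 2.0, -0.4]
grip_width: 21.2
finger_force: 30.0
```

Request:
servo_tool(deltas=[[[0, 0.002, 0], [0, 0, 0]], [[0, 0, 0], [0, 0, 0]], [[0, 0, 0], [0, 0, 0]]])

```text
time: 14.18
tool_pos: [492.2, -11.0, 188.9]
tcp_rot: [-3.14, -0.0, -0.001]
contact_force: [0.2, 4.8, 0.1]
grip_width: 21.6
finger_force: 30.0
```

Contact is established; drawing up the right wall.

Request:
servo_tool(deltas=[[[0, 0, -0.006], [0, 0, 0]], [[0, 0, -0.006], [0, 0, 0]], [[0, 0, -0.006], [0, 0, 0]], [[0, 0, -0.005], [0, 0, 0]]])

```text
time: 14.68
tool_pos: [491.8, -11.2, 211.7]
tcp_rot: [-3.14, 0.001, -0.001]
contact_force: [0.7, 5.6, -5.3]
grip_width: 21.4
finger_force: 30.1
```

Request:
servo_tool(deltas=[[[0, 0, -0.006], [0, 0, 0]], [[0, 0, -0.006], [0, 0, 0]], [[0, 0, -0.006], [0, 0, 0]], [[0, 0, -0.003], [0, 0, 0]], [[0, 0, 0], [0, 0, 0]]])

```text
time: 15.3
tool_pos: [492.1, -11.1, 233.0]
tcp_rot: [-3.14, 0.0, -0.001]
contact_force: [0.0, 5.2, -1.7]
grip_width: 21.2
finger_force: 30.1
```

Request:
servo_tool(deltas=[[[0, -0.012, 0], [0, 0, 0]], [[0, -0.012, 0], [0, 0, 0]], [[0, 0, -0.035], [0, 0, 0]], [[0, 0, -0.035], [0, 0, 0]], [[0, 0, -0.033], [0, 0, 0]], [[-0.004, 0.03, 0], [0, 0, 0]], [[-0.007, 0.046, 0], [0, 0, 0]], [[-0.007, 0.046, 0], [0, 0, 0]], [[-0.007, 0.046, 0], [0, 0, 0]], [[-0.007, 0.046, 0], [0, 0, 0]], [[-0.007, 0.046, 0], [0, 0, 0]], [[-0.007, 0.036, 0], [0, 0, 0]], [[0, 0, 0], [0, 0, 0]], [[0, 0, 0], [0, 0, 0]]])

```text
time: 17.05
tool_pos: [446.2, -283.2, 335.7]
tcp_rot: [-3.142, 0.0, -0.0]
contact_force: [0.0, 0.3, -2.0]
grip_width: 21.5
finger_force: 30.0
```

```bash
python3 - <<'E'
from h import *
s=bot.capture("side")[:,:,::-1];t=bot.capture("top")[:,:,::-1]
cv2.imwrite("pics/m4.png",np.hstack([cv2.resize(s[80:330,290:430],None,fx=2.4,fy=2.4),cv2.resize(t[180:430,200:420],None,fx=2,fy=2.4)]))
o=bot.get_obs();p=o["tool_pos"];print(p)
for n,im in(("side",s),("top",t)):
    m=cv2.inRange(cv2.cvtColor(np.ascontiguousarray(im),cv2.COLOR_BGR2HSV),(50,120,40),(80,255,255))
    k,l,st,ce=cv2.connectedComponentsWithStats(m); i=1+st[1:,4].argmax(); print(n,st[i],ce[i])
b=p[2]-174.7
for n in M: print(n,"bottom",proj(n,(p[0],p[1],b)),"mid",proj(n,(p[0],p[1],b+30)))
g=s[262:352,322:392].max(2)
x,y,w,h=326,262,64,86
m=cv2.inRange(cv2.cvtColor(np.ascontiguousarray(s),cv2.COLOR_BGR2HSV),(0,0,85),(60,70,255));z=np.zeros_like(m);z[y:y+h,x:x+w]=m[y:y+h,x:x+w]
c=max(cv2.findContours(z,cv2.RETR_EXTERNAL,cv2.CHAIN_APPROX_NONE)[0],key=cv2.contourArea)[:,0]
e=cv2.fitEllipse(c[c[:,1]<292]);print("crock",e,plane("side",e[0],115))
E
```

```text
[ 446.37223888 -282.78354419  335.96324437]
side [404 161  24  32 605] [415.29256198 176.79834711]Traceback (most recent call last):
  File "<stdin>", line 7, in <module>
ValueError: attempt to get argmax of an empty sequence
```

View pics/m4.png

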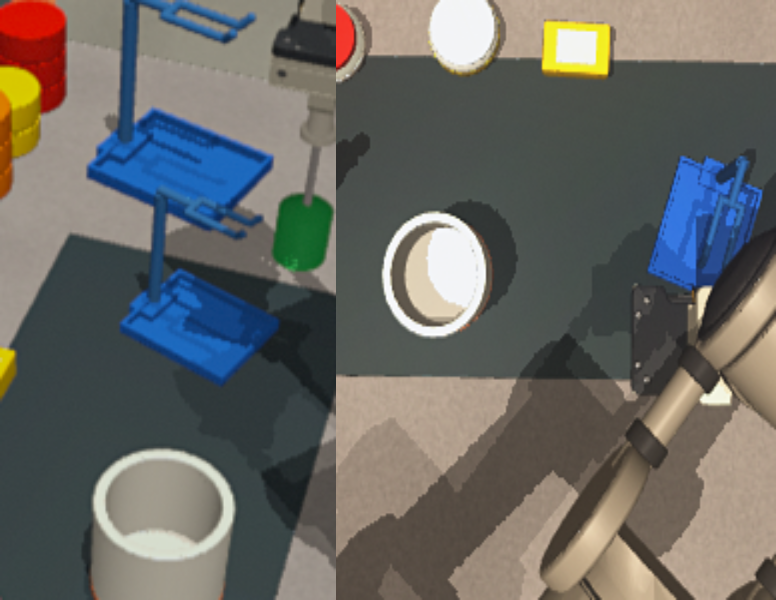

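```bash
python3 - <<'E'
from h import *
p=bot.get_obs()["tool_pos"];b=p[2]-174.7
print(p,"mid",proj("side",(p[0],p[1],b+30)),"collar",proj("side",(p[0],p[1],b+140)),"slot check")
for yaw,o in((-18,(532.5,-311.4)),):
    u=np.array([np.cos(np.radians(yaw)),np.sin(np.radians(yaw))]); n=np.array([-u[1],u[0]])
    for nm,q,z in(("post",np.add(o,70*u),165),("near",np.add(o,-36*u+12*n),172),("far",np.add(o,-36*u-12*n),172)): print(nm,proj("top",(*q,z)),proj("side",(*q,z)))
    print("standoff",o-90*u, o-90*u-p[:2])
E
```

```text
[ 446.37223888 -282.78354419  335.96324437] mid [414.97681605 175.97055194] collar [421.51233506 136.38669703] slot check
post [403.45055335 247.74490463] [355.97147308 157.80379457]
near [384.24819186 291.08467751] [390.93864843 175.51868641]
far [394.63376981 294.63577589] [396.39889361 170.24696528]
standoff [ 446.90491353 -283.58847051] [ 0.53267465 -0.80492632]
```

Request:
servo_tool(deltas=[[[0.0005, 0.001, 0.03], [0, 0, 0]], [[0, 0, 0.03], [0, 0, 0]], [[0, 0, 0.03], [0, 0, 0]], [[0, 0, 0.02], [0, 0, 0]], [[0, 0, 0.009], [0, 0, 0]], [[0.0143, 0.0046, 0], [0, 0, 0]], [[0.0143, 0.0046, 0], [0, 0, 0]], [[0.0095, 0.0031, 0], [0, 0, 0]], [[0, 0, 0], [0, 0, 0]], [[0, 0, 0], [0, 0, 0]]])

```text
time: 18.4
tool_pos: [484.4, -296.9, 216.8]
tcp_rot: [-3.142, 0.0, -0.0]
contact_force: [1.4, -0.6, -0.9]
grip_width: 21.2
finger_force: 30.0
```

```bash
python3 - <<'E'
from h import *
s=bot.capture("side")[:,:,::-1];t=bot.capture("top")[:,:,::-1]
cv2.imwrite("pics/m5.png",np.hstack([cv2.resize(s[130:230,335:435],None,fx=4,fy=4,interpolation=2),cv2.resize(t[230:330,340:440],None,fx=4,fy=4,interpolation=2)]))
p=bot.get_obs()["tool_pos"];print(p, proj("side",(p[0],p[1],165)),proj("side",(p[0],p[1],182)))
E
```

```text
[ 484.28086796 -297.01621059  216.86655913] [398.88987779 177.33714689] [399.67696748 171.70088046]
```

View pics/m5.png

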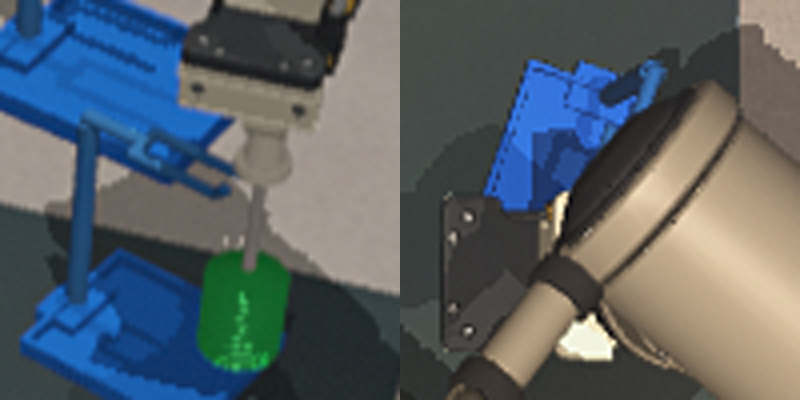

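Side crop: the shaft (≈(259,190)) stands in front of the prong tips (near tip (225,188)), about on the slot line, collar above the tips; top view is occluded. Advancing carefully.

Request:
servo_tool(deltas=[[[0.0063, 0.001, 0], [0, 0, 0]], [[0.006, 0.002, 0], [0, 0, 0]], [[0.006, 0.002, 0], [0, 0, 0]], [[0, 0, 0], [0, 0, 0]], [[0, 0, 0], [0, 0, 0]]])

```text
time: 19.12
tool_pos: [502.8, -302.1, 216.5]
tcp_rot: [-3.141, 0.0, -0.0]
contact_force: [-0.3, 0.3, -1.0]
grip_width: 21.1
finger_force: 30.0
```

Request:
servo_tool(deltas=[[[0.006, 0.002, 0], [0, 0, 0]], [[0.006, 0.002, 0], [0, 0, 0]], [[0.006, 0.002, 0], [0, 0, 0]], [[0, 0, 0], [0, 0, 0]], [[0, 0, 0], [0, 0, 0]]])

```text
time: 19.75
tool_pos: [520.9, -308.1, 216.6]
tcp_rot: [-3.141, 0.0, -0.0]
contact_force: [-0.5, 0.5, -1.2]
grip_width: 21.5
finger_force: 30.0
```

```bash
python3 - <<'E'
from h import *
s=bot.capture("side")[:,:,::-1]
cv2.imwrite("pics/m6.png",cv2.resize(s[135:225,335:425],None,fx=6,fy=6,interpolation=2))
p=bot.get_obs()["tool_pos"];print(p, proj("side",(p[0],p[1],165)),proj("side",(p[0],p[1],182)))
E
```

```text
[ 520.79213857 -308.11830175  216.6517391 ] [384.86934132 171.06392818] [385.52214259 165.43515823]
```

View pics/m6.png

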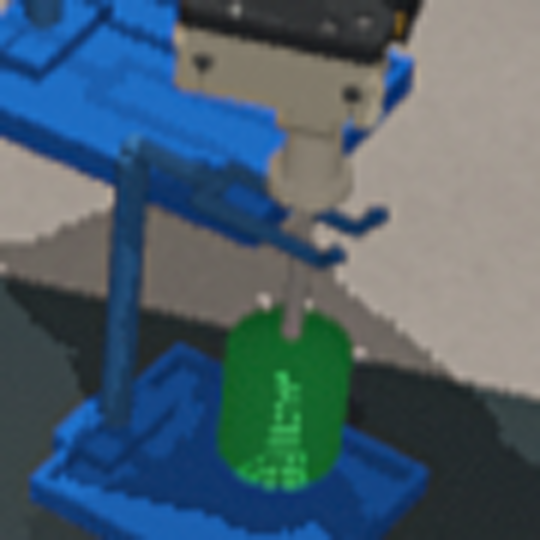

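The shaft passes between the prongs (near prong in front of the shaft at (300,240)) with no side force; 10 mm more, then lower.

Request:
servo_tool(deltas=[[[0.005, 0.0015, 0], [0, 0, 0]], [[0.005, 0.0015, 0], [0, 0, 0]], [[0, 0, 0.005], [0, 0, 0]], [[0, 0, 0.005], [0, 0, 0]], [[0, 0, 0.004], [0, 0, 0]], [[0, 0, 0], [0, 0, 0]], [[0, 0, 0], [0, 0, 0]]])

```text
time: 20.68
tool_pos: [531.0, -311.3, 202.9]
tcp_rot: [3.141, -0.0, -0.001]
contact_force: [-0.0, -0.8, -1.6]
grip_width: 21.3
finger_force: 30.0
```

Request:
servo_tool(deltas=[[[0, 0, 0.002], [0, 0, 0]], [[0, 0, 0], [0, 0, 0]], [[0, 0, 0], [0, 0, 0]]])

```text
time: 21.05
tool_pos: [530.9, -311.2, 200.8]
tcp_rot: [3.141, -0.0, -0.001]
contact_force: [0.1, 0.3, -0.6]
grip_width: 21.5
finger_force: 30.0
```

Request:
servo_tool(deltas=[[[0, 0, 0.001], [0, 0, 0]], [[0, 0, 0], [0, 0, 0]], [[0, 0, 0], [0, 0, 0]]])

```text
time: 21.42
tool_pos: [530.9, -311.2, 199.7]
tcp_rot: [3.142, 0.0, -0.001]
contact_force: [-0.1, 0.6, -1.5]
grip_width: 21.2
finger_force: 30.0
```

Request:
servo_tool(deltas=[[[0, 0, 0.001], [0, 0, 0]], [[0, 0, 0], [0, 0, 0]], [[0, 0, 0], [0, 0, 0]]])

```text
time: 21.8
tool_pos: [531.0, -311.2, 199.6]
tcp_rot: [3.141, -0.001, -0.0]
contact_force: [-1.5, 1.8, 5.1]
grip_width: 21.1
finger_force: 30.0
```

Request:
servo_tool(deltas=[[[0, 0, 0], [0, 0, 0]], [[0, 0, 0], [0, 0, 0]], [[0, 0, 0], [0, 0, 0]], [[0, 0, 0], [0, 0, 0]], [[0, 0, 0], [0, 0, 0]], [[0, 0, 0], [0, 0, 0]], [[0, 0, -0.01], [0, 0, 0]], [[0, 0, -0.02], [0, 0, 0]], [[0, 0, -0.03], [0, 0, 0]], [[0, 0, -0.04], [0, 0, 0]], [[0, 0, -0.04], [0, 0, 0]], [[-0.04, -0.02, 0], [0, 0, 0]], [[-0.04, -0.02, 0], [0, 0, 0]], [[-0.04, -0.02, 0], [0, 0, 0]], [[0, 0, 0], [0, 0, 0]], [[0, 0, 0], [0, 0, 0]], [[0, 0, 0], [0, 0, 0]], [[0, 0, 0], [0, 0, 0]]], fingers=0.8)

```text
time: 24.05
tool_pos: [411.5, -251.5, 338.3]
tcp_rot: [-3.141, 0.0, -0.0]
contact_force: [0.3, -0.0, 1.0]
grip_width: 73.1
finger_force: 0.0
```

```bash
python3 - <<'E'
from h import *
s=bot.capture("side")[:,:,::-1]
cv2.imwrite("pics/m7.png",cv2.resize(s[130:350,290:430],None,fx=2.7,fy=2.7,interpolation=2))
E
```

```text
(no output)
```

View pics/m7.png

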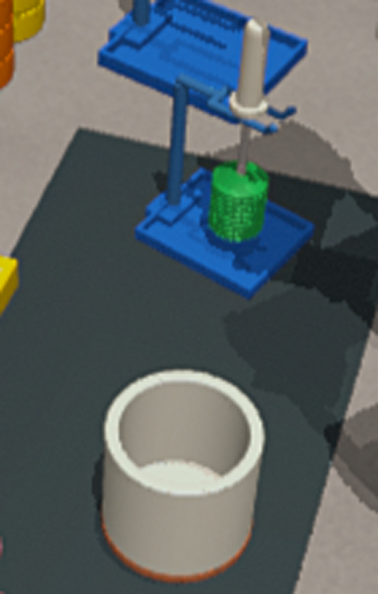

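The brush hangs upright by its collar on the small blue stand (collar at crop (249,105)), and the crock is upright in its place. Handing in.

```bash
python3 -c "
from plant import bot
print(bot.close_job())"
```

```text
the job is handed in; nothing more can be done
None
```

I scrubbed the crock up its left and right walls, hung the brush upright by its collar on the smaller blue stand and handed the job in at about 24 s; the hand-in gave no verdict.

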